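Clamp a fresh battery cartridge home in the rain logger

TASK

Stand the fresh orange battery cartridge in the pocket of the rain logger's cradle and let go of it, then swing the clamp over by its red knob and press it down so that the clamp, not your hand, drives the cartridge fully home against the hidden stop: firm enough to feel it bottom out solidly, but without crushing it. Leave the clamp shut on the cartridge, and leave the spent grey cartridge and the other things on the shelf where they are.

Things in the scene. Friction and masses are not known exactly. Their poses are not given: they have to be found in the camera images.
- cartridge: fresh battery cartridge, an upright orange plastic block with a black band near the top, 36 (its x) x 28 (its y) x 70 mm high, about 0.15 kg (0.1 to 0.2); origin at the centre of its underside, z up. Stands on the shelf at the start. A half turn about z makes no difference.
- spent: spent cartridge, same shape and size but grey; leave it alone. Origin at the centre of its underside. The two may stand in either of two places.
- cradle: fixed cradle. Origin on the shelf under the pocket's centre, z up, x from the pocket to the clamp's hinge. Its black block, 66 x 60 mm, top 50 mm above the shelf, has an open pocket 38.6 (x) x 30.6 (y) mm with a 3 mm chamfer: the cartridge enters with its x along the cradle's x and 1.3 mm play each side. Its underside is home on a hidden rigid stop 8 to 18 mm above the shelf, which can only be felt.
- seat_top (a point): top of the brass seat inside the pocket, on its centre line, 30 mm above the shelf at the start: a cartridge just placed stands on it, 20 mm deep, its top at 100 mm. The seat slides down stiffly, only under about 8 N, and stays where it is left (no spring), until the cartridge meets the stop (its top then at 78 to 88 mm, different at each start).
- clamp (a joint): angle of the hinged clamp arm, rad: 0 is level, pointing from the hinge along the cradle's -x; grows as it swings up and open (1.75 to 1.95 at the start, leaning back from the pocket). The pad meets a cartridge that is just placed at about 0.23 and one that is home at -0.11 to 0.05. The hinge is stiff (0.12 N m) and stays where it is left.
- clamp_hinge (a point): centre of the clamp's hinge: 65 mm from the pocket centre along the cradle's x, 98 mm above the shelf; the hinge axis is the cradle's y. Between two grey cheeks that rise to 110 mm above the shelf.
- clamp_knob (a point): centre of the red drum-shaped knob, 26 mm in diameter and 28 mm long (along the cradle's y), at the end of the clamp arm 125 mm from the hinge; the arm behind it is a bar 14 mm wide (along the hinge axis) and 10 mm thick. It can be held from above by its two flat ends, the fingers closing along the cradle's y, and turns between the fingers as the arm swings.
- clamp_pad: black rubber ball pad, 24 mm across, under the arm 65 mm from the hinge; origin at its centre; with the arm level its lowest point is 13 mm below the hinge. It pushes the cartridge's top with about twice the force on the knob: 5 to 6 N on the knob slide it down; home, it needs over 15 N from the pad (10 to 15 N on the knob); over 50 N (26 N on the knob) crushes it.
- bowl: brass gauge bowl, 110 mm across, 45 mm high, origin at the centre of its underside; bystander
- cylinder: aluminium measuring cylinder, 52 mm across, 130 mm high, origin at the centre of its underside; bystander
- weight: rusty steel weight with a knob top, 60 mm across, 64 mm high, origin at the centre of its underside; bystander
- scoop: green plastic scoop, a tray 75 x 55 x 30 mm with a handle 80 mm long towards its -x; origin under the centre of the tray; bystander
Things that resemble listed ones, but are neither listed nor needed, are in the scene too. What is shaped like the cartridge but blue or brown is not meant. What is shaped like the cradle but pink or purple is not meant.

How it is judged:
By the outcome, as a careful person would: the job done as asked, in the order asked, and still so for the second after the job is handed in, with the robot touching nothing.
It also fails if it takes over 69 s, if anything falls off the work surface, if the arm or the gripper's body presses on something with over 40 N, if the wrist force passes 120 N, or if a joint passes its speed limit or range.

ROBOT

A 7-joint arm with a two-finger parallel gripper is mounted at the origin on the work surface. World frame = base frame: x ahead of the robot, y to its left, z up, the work surface at z = 0. Lengths are in mm, angles in rad, forces in N, time in s.
With the tool pointing down it reaches from about 425 to 1025 mm from the base axis. Payload 9.4 kg.
Tool frame: the origin (TCP) lies midway between the tips of the shut fingers; the grasp point (between the pads) lies 19 mm behind it; z points along the fingers, y is the direction in which the jaws open and shut (so a half turn about z gives the same grasp; the last joint's range is limited). The gripper opens to 93 mm and grips with 3 to 60 N. Pads are 15 mm wide; open, the fingers measure 128 mm over their backs; the gripper's body (75 mm by 188 mm) begins 65 mm behind the grasp point.
Start: joints at [1.262, 0.599, -0.003, 1.599, 0.002, 0.943, -0.08], TCP at [166.542, -705.612, 180.118] pointing down, gripper open.
Joint ranges: [-2.57, 2.57], [-0.35, 1.97], [-1.29, 1.29], [0.11, 2.56], [-1.05, 4.19], [0.11, 1.86], [-2.63, 2.63]. Speed limits (rad/s): [2.22, 2.22, 3.01, 3.01, 3.14, 3.14, 3.14].

INTERFACE

Orientations are given as a unit quaternion [x, y, z, w].
In Python, from workcell import r, cams, order gives the robot as it stands.
- The arm moves only by the tool jog_arm, never from a script. Its argument "plan" is one flat list of numbers, 6 for each row, row after row: the shift along the tool's x, y, z in mm, then the turn, a rotation vector about the tool's x, y, z in rad. In form: [tx, ty, tz, rx, ry, rz, tx, ty, tz, rx, ry, rz, ...]. A call has 1 to 20 rows; each row shifts and turns the commanded pose from where the row before left it, along the tool's axes as they then stand; what a row does not reach is not made up. A row lasts 1/12 s, in which the tool goes at most 41.7 mm and 7.16 degrees, less where a joint would pass 70% of its speed; a pose out of reach is approached as far as the arm can. A call is refused whole if a number of a shift passes 41.7 or a number of a turn 0.125, either way. A call with a gripper value outside its range is refused whole. "claw" is the finger opening in mm, from 0 to 93, set as the call begins (left out, the last holds). The fingers move at their own pace and stop on an object; "grip_force" is the grip in N (left out, the last holds). Time passes only in rows, so rows that do not move let the fingers close. It gives the time, the measured TCP pose, the force and the opening at its end, in the units of the state.
- r.sense(): the state, without advancing time (a new reading comes with each control period).
- cams.read_camera(name): name is "scene" or "top" or "wrist"; returns the picture (384x512x3 uint8, red, green, blue); there is no depth.
- cams.calibration(name): a dict with "mtx" (3x3 intrinsics, pixels), "R" (3x3) and "t" (3): a world point X has camera coordinates R X + t. Camera axes: x right, y down, z forward; pixel columns grow to the right and rows downward; lengths in mm; the calibration is good to about 2 mm. A picture is of the moment at which its call begins: read the wrist's pose just before it. calibration takes no time and is no camera call; for the wrist camera it gives the pose at the moment of the call.
- order.hand_in(): hands the job in, once; it reports no verdict.
The state is a dict: "time_s": time; "joint_pos": joint angles; "joint_velocities": joint speeds; "joint_efforts": joint torques, N m; "ee_pos": TCP position; "orientation": TCP orientation; "wrist_force": force on the tool from outside, world axes, zero at the start; "torque": the same for the moment, N m; "opening": finger opening in mm.
Only numpy, scipy, OpenCV 4.12 (cv2) and the standard library are available. Lean on these libraries where they do the work, as an engineer would, in place of code of your own. Each camera call takes 0.05 s, during which the arm holds its last target. There are 200 camera calls.

## Working session

There is one attempt and no reset: what is moved stays moved. The work goes in short steps, Python scripts to look and compute and a tool call to move; the robot and the scene stay as the last step left them, time stands still between calls to the robot, and variables do not carry over. Pictures are saved under pics/ and viewed, about 8 in all and at most 12, crops included, and the job is handed in when it is done.

Besides the shell and the picture viewer there is one more tool, called after "Emit:" as name(argument=value, ...), one argument or row to a line, values as JSON. jog_arm: Moves the arm, as the interface text tells. Its arguments: {"type":"object","properties":{"plan":{"type":"array","items":{"type":"number"}},"claw":{"type":"number"},"grip_force":{"type":"number"}},"required":["plan"]}

```bash
mkdir -p pics; ls; cat > h.py <<'E'
from workcell import r,cams,order
import numpy as np,cv2
def grab(n,f):
    c=cams.calibration(n); im=cams.read_camera(n); cv2.imwrite('pics/'+f+'.png',im[:,:,::-1]); np.savez('pics/'+f+'.npz',**{k:np.array(c[k]) for k in('mtx','R','t')}); return im,c
def load(f):
    return cv2.imread('pics/'+f+'.png')[:,:,::-1], dict(np.load('pics/'+f+'.npz'))
def plane(c,uv,z):
    K,R,t=[np.array(c[k],float) for k in('mtx','R','t')]; t=t.ravel()
    o=-R.T@t; d=R.T@np.linalg.inv(K)@np.array([uv[0],uv[1],1.]); return o+d*(z-o[2])/d[2]
def proj(c,X):
    K,R,t=[np.array(c[k],float) for k in('mtx','R','t')]; p=K@(R@np.array(X,float)+t.ravel()); return p[:2]/p[2]
E
python3 - <<'E'
from h import *
a,c=grab('scene','s0'); b,d=grab('top','t0')
cv2.imwrite('pics/both.png',cv2.resize(np.vstack([a,b])[:,:,::-1],(512,768))[:, :]) 
for k in (c,d): print(-np.array(k['R']).T@np.array(k['t']).ravel(), k['mtx'][0])
print(r.sense())
E
```

```text
pics
[1290.5700283  -356.19057585  718.07451428] [387.45759339   0.         253.04593055]
[ 410.26079793   16.42278549 1010.42748139] [388.29915552   0.         252.09729516]
{'time_s': 0.1, 'joint_pos': array([ 1.26229462,  0.60004618, -0.00251713,  1.6000389 ,  0.00180401,
        0.94287718, -0.07977594]), 'joint_velocities': array([ 0.00039902, -0.00205021,  0.00011015, -0.00218896,  0.00080587,
        0.00170937, -0.0021157 ]), 'joint_efforts': array([ 6.10066127e-03, -7.66552234e+01,  1.50252622e+00, -2.52936316e+01,
       -5.23013226e-02,  1.36164052e-02,  1.99935027e-05]), 'ee_pos': array([ 166.41037801, -705.15426337,  179.34988275]), 'orientation': array([ 9.93287122e-01,  1.15672920e-01, -1.51137286e-04, -6.67045691e-04]), 'wrist_force': array([-0.43217721, -0.03047376,  0.28274469]), 'torque': array([0.01039131, 0.03838726, 0.0274541 ]), 'opening': 92.89312558157403}
```

View pics/s0.png

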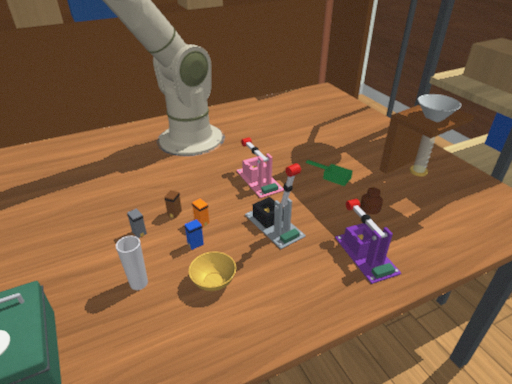

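View pics/t0.png

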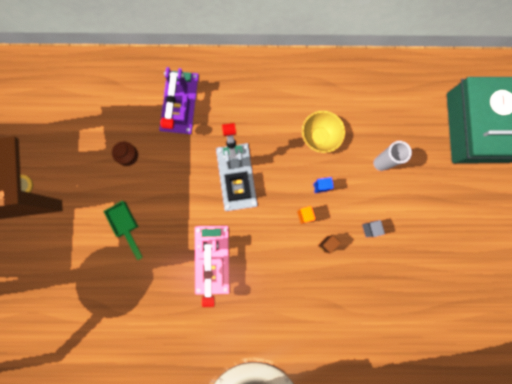

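Candidates for the fresh cartridge: orange (scene 201,212 / top 307,214), blue (194,235 / 324,185), brown (173,204 / 331,244) and grey spent (136,223 / 375,229). I choose orange. Cradles: grey/black (scene 270,215 / top 238,185), pink (260,172 / 211,260) and purple (368,245 / 180,100). I choose the grey one with the black block.

```bash
python3 - <<'E'
from h import *
b,c=load('t0'); a,cs=load('s0')
def cen(im,lo,hi,roi):
    h=cv2.cvtColor(np.ascontiguousarray(im),cv2.COLOR_RGB2HSV); m=cv2.inRange(h,lo,hi); k=np.zeros_like(m); x0,x1,y0,y1=roi; k[y0:y1,x0:x1]=m[y0:y1,x0:x1]
    cn=max(cv2.findContours(k,0,2)[0],key=cv2.contourArea); return cv2.minAreaRect(cn)
o=cen(b,(8,150,120),(20,255,255),(290,325,200,230)); print('orange top',o,plane(c,o[0],65))
k=cen(b,(0,150,80),(8,255,255),(215,245,115,140)); print('knob',k,plane(c,k[0],220))
bl=cen(b,(0,0,0),(180,255,60),(220,256,165,208)); print('block',bl,plane(c,bl[0],50))
box=cv2.boxPoints(bl); print([plane(c,p,50)[:2].round() for p in box])
cr=np.hstack([cv2.resize(b[150:230,210:330],(720,480),interpolation=cv2.INTER_CUBIC)])
cv2.imwrite('pics/crop.png',cr[:,:,::-1])
E
```

```text
orange top ((307.0, 214.5), (29.0, 34.0), 90.0) [ 479.06883633 -130.4589024    65.        ]
knob ((228.5, 129.0), (12.0, 13.0), 90.0) [646.91823275  55.3936523  220.        ]
block ((237.62716674804688, 186.180908203125), (24.871749877929688, 20.86655616760254), 81.46923065185547) [550.60080152  39.61773599  50.        ]
[array([578.,  70.]), array([586.,  19.]), array([524.,   9.]), array([516.,  60.])]
```

View pics/crop.png

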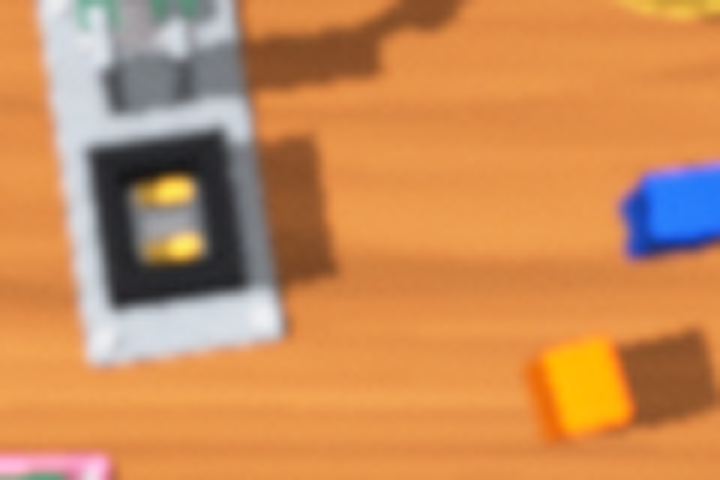

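The crop shows the orange block's top face at crop (587,385), which is top pixel (308,214), turned slightly. The cradle's black block holds the brass seat at crop (170,218), which is (238,186). The knob's ray agrees with the hinge geometry to within 2 mm, at a cradle yaw of about 9°.

```bash
cat >> h.py <<'E'
from scipy.spatial.transform import Rotation as Ro
def goto(p,yaw=None):
    s=r.sense(); R=Ro.from_quat(s['orientation']); d=R.as_matrix().T@(np.array(p,float)-s['ee_pos'])
    print('t',round(s['time_s'],2),'at',s['ee_pos'].round(1),'F',s['wrist_force'].round(1),'open',round(s['opening'],1))
    print('shift tool',d.round(2), 'len',np.linalg.norm(d).round(1))
    if yaw is not None:
        T=Ro.from_euler('z',yaw,degrees=True)*Ro.from_quat([1,0,0,0]); print('rotvec tool first',(R.inv()*T).as_rotvec().round(4))
E
python3 - <<'E'
from h import *
goto([450,-131,230],9)
c=cams.calibration('wrist');s=r.sense();R=Ro.from_quat(s['orientation']).as_matrix()
Rc=np.array(c['R']);print(R.T@(-Rc.T@np.array(c['t']).ravel()-s['ee_pos']),(R.T@Rc.T).round(2),c['mtx'])
E
```

```text
t 0.1 at [ 166.4 -705.2  179.3] F [-0.4 -0.   0.3] open 92.9
shift tool [ 407.93 -493.69  -50.04] len 642.4
rotvec tool first [-0.0014  0.0002  0.0748]
[ 6.69105169e+01 -1.80772809e-03 -2.04715789e+02] [[-0.   -0.97 -0.24]
 [ 1.   -0.    0.  ]
 [-0.   -0.24  0.97]] [[300.93149259   0.         257.47290898]
 [  0.         300.93149259 191.66919269]
 [  0.           0.           1.        ]]
```

Emit:
jog_arm(
  plan=[20.4,-24.7,-7.5,0,0,0,20.4,-24.7,-7.5,0,0,0,20.4,-24.7,-7.5,0,0,0,20.4,-24.7,-7.5,0,0,0,20.4,-24.7,-7.5,0,0,0,20.4,-24.7,-7.5,0,0,0,20.4,-24.7,-5,0,0,0,20.4,-24.7,0,0,0,0,20.4,-24.7,0,0,0,0,20.4,-24.7,0,0,0,0,20.4,-24.7,0,0,0,0,20.4,-24.7,0,0,0,0,20.4,-24.7,0,0,0,0,20.4,-24.7,0,0,0,0,20.4,-24.7,0,0,0,0,20.4,-24.7,0,0,0,0,20.4,-24.7,0,0,0,0,20.4,-24.7,0,0,0,0,20.4,-24.7,0,0,0,0,20.4,-24.7,0,0,0,0.075],
)

```text
time_s: 1.77
ee_pos: [450.3, -129.6, 230.0]
orientation: [0.997, 0.079, -0.0, -0.0]
wrist_force: [0.4, -0.7, -0.4]
opening: 93.0
```

Emit:
jog_arm(
  plan=[0,0,0,0,0,0,0,0,0,0,0,0],
)

```text
time_s: 1.93
ee_pos: [450.6, -129.5, 229.9]
orientation: [0.997, 0.08, -0.0, -0.0]
wrist_force: [0.0, 0.9, 0.1]
opening: 93.1
```

```bash
python3 - <<'E'
from h import *
im,c=grab('wrist','w0'); goto([480,-131,150],9)
E
```

```text
t 1.98 at [ 449.9 -130.9  229.9] F [-0.  -0.4 -0.1] open 93.1
shift tool [29.81  4.86 79.83] len 85.3
rotvec tool first [-0.      0.0009  0.0021]
```

View pics/w0.png

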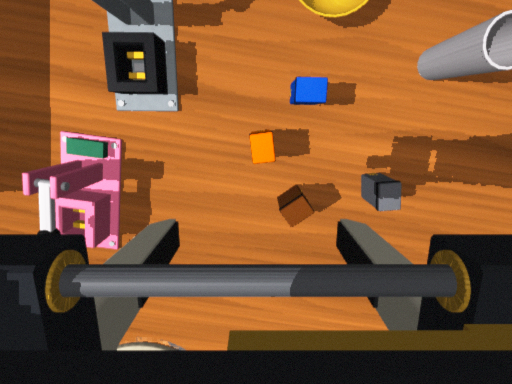

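The wrist picture shows the orange block at (262,147), clear of blue (309,90), brown (295,205) and grey (381,191). The black pocket block is at (135,63).

```bash
python3 - <<'E'
from h import *
im,c=load('w0'); h=cv2.cvtColor(np.ascontiguousarray(im),cv2.COLOR_RGB2HSV)
print(im[140:158:3,262].tolist(), im[147,250:276:3].tolist(), im[118:136:2,262].tolist())
def rep(m,z,n):
    cn=max(cv2.findContours(m,0,2)[0],key=cv2.contourArea); q=cv2.minAreaRect(cn); P=np.array([plane(c,p,z) for p in cv2.boxPoints(q)])
    e=P[1]-P[0],P[2]-P[1]
    print(n,q,'cen',P.mean(0).round(1),'sides',[np.linalg.norm(v).round(1) for v in e],'yaw',[np.degrees(np.arctan2(v[1],v[0])).round(1) for v in e])
m=np.zeros(h.shape[:2],np.uint8)
for V in (150,200,230,245):
    k=m.copy(); k[120:172,240:285]=cv2.inRange(h,(8,225,V),(20,255,255))[120:172,240:285]; rep(k,70,'or%d'%V)
for V in (35,50,):
    k=m.copy(); k[28:100,98:172]=cv2.inRange(h,(0,0,0),(180,255,V))[28:100,98:172]; rep(k,50,'blk')
k=m.copy(); k[40:90,110:160]=cv2.inRange(h,(18,120,100),(35,255,255))[40:90,110:160]; cn=np.argwhere(k)[:,::-1]; print('seat',cn.mean(0),plane(c,cn.mean(0),30),plane(c,cn.mean(0),50))
big=np.hstack([cv2.resize(im[110:180,227:297],(400,400),interpolation=2),cv2.resize(im[20:110,90:180],(400,400),interpolation=2)])
cv2.imwrite('pics/c2.png',big[:,:,::-1])
E
```

```text
[[254, 152, 0], [254, 147, 0], [254, 149, 0], [254, 150, 0], [254, 148, 0], [254, 148, 0]] [[214, 111, 35], [254, 150, 0], [254, 150, 0], [254, 151, 0], [254, 151, 0], [254, 148, 0], [254, 149, 0], [254, 145, 0], [119, 58, 15]] [[200, 114, 42], [206, 121, 50], [216, 128, 53], [201, 118, 44], [189, 111, 46], [195, 114, 47], [151, 87, 22], [139, 55, 0], [254, 145, 0]]
or150 ((261.8948974609375, 147.58905029296875), (30.260766983032227, 23.42152976989746), 83.41805267333984) cen [ 481.3 -130.4   70. ] sides [np.float64(27.9), np.float64(36.2)] yaw [np.float64(-74.3), np.float64(-163.4)]
or200 ((261.6698913574219, 147.6136932373047), (30.149219512939453, 23.187679290771484), 83.9909896850586) cen [ 481.2 -130.1   70. ] sides [np.float64(27.6), np.float64(36.1)] yaw [np.float64(-74.9), np.float64(-164.0)]
or230 ((261.8615417480469, 147.392333984375), (29.272197723388672, 22.450286865234375), 82.87498474121094) cen [ 481.5 -130.3   70. ] sides [np.float64(26.7), np.float64(35.0)] yaw [np.float64(-73.8), np.float64(-162.9)]
or245 ((261.6524353027344, 147.37196350097656), (28.933063507080078, 21.75501251220703), 83.6598129272461) cen [ 481.5 -130.1   70. ] sides [np.float64(25.9), np.float64(34.6)] yaw [np.float64(-74.6), np.float64(-163.7)]
blk ((129.4102020263672, 61.9853515625), (41.11663818359375, 31.943918228149414), 87.95458984375) cen [553.8  41.   50. ] sides [np.float64(37.5), np.float64(45.5)] yaw [np.float64(-78.9), np.float64(-173.8)]
blk ((135.0, 63.0), (60.0, 64.0), 90.0) cen [553.4  34.4  50. ] sides [np.float64(74.4), np.float64(66.7)] yaw [np.float64(-80.8), np.float64(-175.0)]
seat [136.40084388  64.97468354] [554.03497046  40.4928989   30.        ] [552.18907269  32.61786926  50.        ]
```

View pics/c2.png

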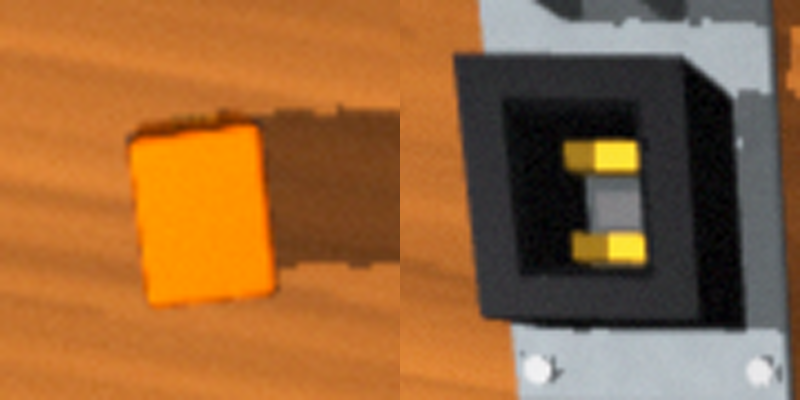

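The crop gives a crisp orange top face, 36 x 28 mm, centre (481,-130), yaw about 16°. I'll descend and grip across its 28 mm width.

Emit:
jog_arm(
  plan=[10.2,1.5,10,0,0,0,10.2,1.5,20,0,0,0,10.2,1.5,25,0,0,0,0,0,25,0,0,-0.061,0,0,25,0,0,-0.061,0,0,25,0,0,0,0,0,25,0,0,0,0,0,20,0,0,0,0,0,15,0,0,0,0,0,10,0,0,0,0,0,0,0,0,0,0,0,0,0,0,0],
  claw=64,
  grip_force=25,
)

```text
time_s: 2.98
ee_pos: [480.6, -131.6, 30.0]
orientation: [0.99, 0.139, -0.001, 0.0]
wrist_force: [0.2, -0.6, -0.6]
opening: 64.5
```

Emit:
jog_arm(
  plan=[0,0,0,0,0,0,0,0,0,0,0,0,0,0,0,0,0,0,0,0,0,0,0,0,0,0,0,0,0,0,0,0,0,0,0,0],
  claw=0,
)

```text
time_s: 3.48
ee_pos: [481.2, -130.8, 30.4]
orientation: [0.99, 0.139, 0.0, 0.0]
wrist_force: [-0.1, 1.3, -0.3]
opening: 29.0
```

```bash
python3 - <<'E'
from h import *
im,c=load('w0')
f=lambda L,z:np.array([plane(c,(90+x/4.444,20+y/4.444),z) for x,y in L])
P=f([(55,55),(283,58),(298,320),(83,318)],50); print(P.round(1),P.mean(0).round(1))
for i in range(4): e=P[(i+1)%4]-P[i]; print(np.linalg.norm(e).round(1),np.degrees(np.arctan2(e[1],e[0])).round(1))
Q=f([(103,98),(238,98),(250,276),(120,276)],50); print('pocket',Q.mean(0).round(1))
goto([552,38,180],9)
E
```

```text
[[581.3  73.9  50. ]
 [590.1  15.   50. ]
 [525.5   5.9  50. ]
 [516.6  64.   50. ]] [553.4  39.7  50. ]
59.6 -81.5
65.3 -172.0
58.7 98.7
65.5 8.7
pocket [553.9  40.3  50. ]
t 3.48 at [ 481.2 -130.8   30.4] F [-0.1  1.3 -0.3] open 29.0
shift tool [ 114.58 -142.73 -149.6 ] len 236.4
rotvec tool first [ 0.0002 -0.0004  0.1218]
```

Gripped at 29 mm opening. Next I lift, align to yaw 8.4° and stop 60 mm short of the pocket for a close look.

Emit:
jog_arm(
  plan=[0,0,-15,0,0,0,0,0,-30,0,0,0,0,0,-30,0,0,0.066,0,0,-30,0,0,0.065,4,-16,-15,0,0,0,6,-25,0,0,0,0,7,-31,0,0,0,0,7,-31,0,0,0,0,6,-26,0,0,0,0,4,-18,0,0,0,0,3,-11,0,0,0,0,0,0,0,0,0,0,0,0,0,0,0,0,0,0,0,0,0,0],
)

```text
time_s: 4.65
ee_pos: [494.1, 29.5, 149.9]
orientation: [0.997, 0.073, -0.0, 0.0]
wrist_force: [0.0, -1.6, -1.3]
opening: 26.3
```

```bash
python3 - <<'E'
from h import *
goto([553.6,40,150],8.4)
im,c=grab('wrist','w1')
cv2.imwrite('pics/w1b.png',cv2.resize(im,(768,576),interpolation=2)[:,:,::-1]); print(proj(c,[553.6,40,50]))
E
```

```text
t 4.65 at [494.1  29.5 149.9] F [ 0.  -1.6 -1.3] open 26.3
shift tool [60.43 -1.73 -0.12] len 60.5
rotvec tool first [ 0.0007  0.0008 -0.0002]
[255.17863544 123.10577412]
```

View pics/w1b.png

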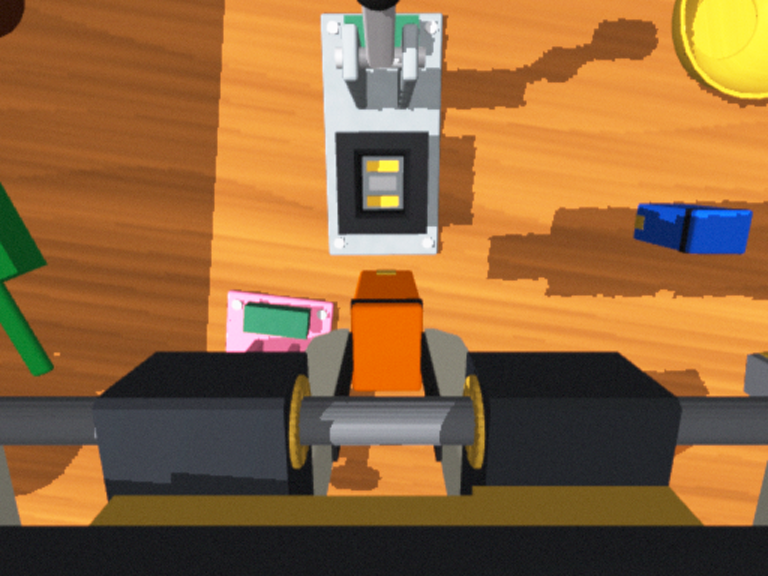

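The picture shows the pocket at about (255,122) in raw pixels, square to the image, and the cartridge held upright with its top edge between raw (237,200) and (280,200).

```bash
python3 - <<'E'
from h import *
im,c=load('w1')
h=cv2.cvtColor(np.ascontiguousarray(im),cv2.COLOR_RGB2HSV)
m=cv2.inRange(h,(0,0,0),(180,255,75)); k=np.zeros_like(m); k[84:160,220:289]=m[84:160,220:289]
cn=max(cv2.findContours(k,0,2)[0],key=cv2.contourArea); q=cv2.minAreaRect(cn); P=np.array([plane(c,p,50) for p in cv2.boxPoints(q)]); print(q,P.mean(0),np.linalg.norm(P[1]-P[0]),np.linalg.norm(P[2]-P[1]),np.degrees(np.arctan2(*(P[1]-P[0])[1::-1])))
g=cv2.inRange(h,(20,150,120),(35,255,255)); k=np.zeros_like(g); k[100:145,235:275]=g[100:145,235:275]; p=np.argwhere(k)[:,::-1]; mm=(p.min(0)+p.max(0)+0.)/2; print('seat',p.min(0),p.max(0),plane(c,mm,30))
T=np.array([494.1,30.2,150]);R=Ro.from_euler('z',8.4,degrees=True).as_matrix()
L=lambda u,z:(R.T@(plane(c,u,z)-T)).round(1)
o=cv2.inRange(h,(5,200,100),(20,255,255)); k=np.zeros_like(o); k[175:262,230:290]=o[175:262,230:290]
for row in (185,190,196,206,215,225,235,245,252): x=np.where(k[row])[0]; print(row,x.min(),x.max(),end='; ')
col=np.where(k[:,258])[0];print(col.min(),col.max(), [i for i in range(col.min(),col.max()) if not k[i,258]])
print('bottom front',L((244,col.min()),120),L((273,col.min()),120))
for row in (199,201): print('top front',L((236,row),190),L((281,row),190))
print('top back',L((258,col.max()),190))
print('block ctr local',R.T@(P.mean(0)-T))
E
```

```text
((253.99996948242188, 121.99998474121094), (65.99998474121094, 59.99999237060547), 90.0) [553.66739526  41.17899876  50.        ] 57.67749588595083 63.50090311787957 -81.61664184227915
seat [245 107] [264 136] [554.67670603  40.98255413  30.        ]
185 239 275; 190 237 277; 196 236 278; 206 233 281; 215 234 281; 225 235 280; 235 235 280; 245 235 279; 252 235 281; 183 260 [199, 200, 201]
bottom front [ 15.2   9.7 -30. ] [ 15.2 -13.5 -30. ]
top front [21.4 11.2 40. ] [ 21.3 -14.3  40. ]
top front [20.2 11.3 40. ] [ 20.2 -14.3  40. ]
top back [-16.5  -1.2  40. ]
block ctr local [  60.53222146    2.15943421 -100.        ]
```

Emit:
jog_arm(
  plan=[10,-0.5,0,0,0,0,16,-0.8,0,0,0,0,16,-0.8,0,0,0,0,12,-0.6,10,0,0,0,6.6,-0.3,15,0,0,0,0,0,18,0,0,0,0,0,14,0,0,0,0,0,5,0,0,0,0,0,0,0,0,0,0,0,0,0,0,0,0,0,0,0,0,0],
  grip_force=15,
)

```text
time_s: 5.62
ee_pos: [554.6, 42.7, 88.9]
orientation: [0.997, 0.074, 0.001, -0.0]
wrist_force: [-0.7, -0.9, -0.9]
opening: 27.1
```

```bash
python3 - <<'E'
from h import *
goto([554,41,80],8.4)
im,c=grab('wrist','w2'); a,cs=grab('scene','s2')
A=cv2.resize(im[150:290,190:330],(400,400),interpolation=2); B=cv2.resize(a[160:260,220:320],(400,400),interpolation=2)
cv2.imwrite('pics/v2.png',np.hstack([A,B])[:,:,::-1])
E
```

```text
t 5.62 at [554.6  42.7  88.9] F [-0.7 -0.9 -0.9] open 27.1
shift tool [-0.83  1.55  8.85] len 9.0
rotvec tool first [ 0.0001 -0.0011  0.0007]
```

View pics/v2.png

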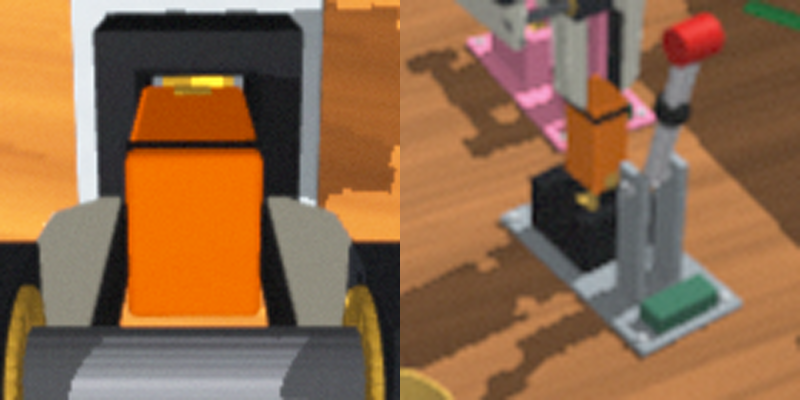

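```bash
python3 - <<'E'
from h import *
im,c=load('w2'); h=cv2.cvtColor(np.ascontiguousarray(im),cv2.COLOR_RGB2HSV)
print('V col 258',h[150:205,258,2].tolist()); print('V col 240',h[150:190,240,2].tolist())
print('V row 185',h[185,215:305,2].tolist());print('V row 168',h[168,215:305,2].tolist())
R=Ro.from_euler('z',8.4,degrees=True).as_matrix();T=np.array([554,41.3,89])
for n,p in dict(blkfar=[33,0,-39],pockfar=[19.3,0,-39],chamfar=[22.3,0,-39],cartbot=[18,0,-30],carttop=[18,0,40],blkL=[33,30,-39],blkR=[33,-30,-39]).items(): print(n,proj(c,T+R@np.array(p,float)).round(1))
E
```

```text
V col 258 [236, 235, 237, 230, 128, 34, 17, 21, 21, 15, 31, 45, 51, 53, 50, 51, 50, 53, 50, 46, 50, 47, 48, 46, 35, 42, 118, 249, 255, 248, 184, 148, 157, 167, 175, 173, 178, 177, 173, 176, 176, 176, 171, 175, 176, 175, 173, 175, 168, 83, 26, 55, 151, 183, 214]
V col 240 [238, 237, 237, 232, 133, 44, 18, 20, 18, 17, 27, 48, 51, 53, 49, 50, 51, 51, 50, 50, 50, 49, 53, 49, 35, 27, 27, 25, 22, 31, 67, 173, 216, 217, 218, 203, 201, 193, 184, 182]
V row 185 [244, 235, 235, 237, 237, 237, 236, 231, 121, 61, 47, 53, 47, 50, 53, 49, 50, 53, 51, 51, 54, 49, 38, 77, 198, 203, 180, 173, 175, 176, 174, 173, 175, 176, 174, 176, 175, 175, 173, 173, 174, 177, 175, 173, 175, 176, 174, 176, 175, 176, 175, 174, 174, 176, 175, 173, 176, 174, 176, 170, 150, 54, 17, 22, 17, 20, 28, 26, 30, 29, 32, 31, 31, 30, 29, 26, 31, 29, 29, 32, 74, 146, 148, 151, 145, 147, 130, 141, 164, 168]
V row 168 [225, 232, 239, 237, 236, 237, 233, 195, 82, 53, 55, 53, 55, 53, 53, 53, 52, 53, 53, 55, 51, 49, 52, 53, 54, 50, 49, 48, 53, 49, 54, 47, 51, 49, 49, 48, 52, 50, 48, 51, 52, 50, 50, 50, 47, 46, 49, 51, 48, 48, 46, 50, 49, 51, 52, 49, 51, 51, 49, 45, 49, 51, 52, 46, 47, 50, 46, 45, 47, 51, 49, 44, 46, 49, 49, 46, 48, 52, 50, 49, 69, 138, 148, 148, 150, 146, 144, 126, 153, 156]
blkfar [258.6 160.4]
pockfar [258.6 176.9]
chamfar [258.6 173.4]
cartbot [258.6 180.7]
carttop [259.3 206. ]
blkL [221.7 160.4]
blkR [295.5 160.4]
```

Far edges match the prediction in x. Sideways the cartridge sits about 1.4 mm to -y of the block centre, so I correct that and descend gently.

Emit:
jog_arm(
  plan=[0,1.4,0,0,0,0,0,0,4,0,0,0,0,0,4,0,0,0,0,0,3,0,0,0,0,0,3,0,0,0,0,0,0,0,0,0,0,0,0,0,0,0],
)

```text
time_s: 6.3
ee_pos: [553.9, 41.6, 73.7]
orientation: [0.997, 0.074, -0.0, 0.0]
wrist_force: [0.2, 0.0, -1.0]
opening: 27.0
```

Emit:
jog_arm(
  plan=[0,0,3,0,0,0,0,0,3,0,0,0,0,0,0,0,0,0,0,0,0,0,0,0],
)

```text
time_s: 6.63
ee_pos: [554.0, 41.5, 67.9]
orientation: [0.997, 0.074, -0.0, 0.0]
wrist_force: [0.2, 0.3, -2.2]
opening: 27.1
```

Emit:
jog_arm(
  plan=[0,0,2,0,0,0,0,0,2,0,0,0,0,0,1,0,0,0,0,0,0.5,0,0,0,0,0,0,0,0,0,0,0,0,0,0,0],
)

```text
time_s: 7.13
ee_pos: [554.1, 41.5, 62.6]
orientation: [0.997, 0.074, -0.0, -0.0]
wrist_force: [-0.5, -0.9, -1.6]
opening: 27.3
```

Emit:
jog_arm(
  plan=[0,0,0.8,0,0,0,0,0,0,0,0,0,0,0,0,0,0,0],
)

```text
time_s: 7.38
ee_pos: [554.0, 41.5, 61.8]
orientation: [0.997, 0.074, -0.0, -0.0]
wrist_force: [1.0, -0.8, -1.8]
opening: 27.0
```

Emit:
jog_arm(
  plan=[0,0,0.7,0,0,0,0,0,0,0,0,0,0,0,0,0,0,0],
)

```text
time_s: 7.63
ee_pos: [554.1, 41.5, 61.1]
orientation: [0.997, 0.074, -0.0, 0.0]
wrist_force: [-0.3, 0.2, -1.0]
opening: 26.9
```

Emit:
jog_arm(
  plan=[0,0,0,0,0,0,0,0,0,0,0,0,0,0,0,0,0,0,0,0,0,0,0,0,0,0,0,0,0,0],
  claw=50,
)

```text
time_s: 8.05
ee_pos: [554.2, 41.5, 61.2]
orientation: [0.997, 0.074, 0.0, -0.0]
wrist_force: [-0.5, -0.5, 0.8]
opening: 49.4
```

Emit:
jog_arm(
  plan=[0,0,-10,0,0,0,0,0,-25,0,0,0,0,0,-35,0,0,0,0,0,-35,0,0,0,-15,0,-35,0,0,0,-25,0,-30,0,0,0,-15,0,-15,0,0,0,-5,0,-5,0,0,0,0,0,0,0,0,0,0,0,0,0,0,0],
)

```text
time_s: 8.88
ee_pos: [495.2, 32.7, 251.0]
orientation: [0.997, 0.074, 0.0, -0.0]
wrist_force: [0.3, -0.8, -1.2]
opening: 49.9
```

```bash
python3 - <<'E'
from h import *
goto([554,41,255],8.4)
im,c=grab('wrist','w3'); a,cs=grab('scene','s3')
A=cv2.resize(im[0:240,150:350],(500,600),interpolation=2); B=cv2.resize(a[160:260,240:310],(300,428),interpolation=2)
B=np.vstack([B,np.zeros((172,300,3),np.uint8)])
cv2.imwrite('pics/v3.png',np.hstack([A,B])[:,:,::-1])
E
```

```text
t 8.88 at [495.2  32.7 251. ] F [ 0.3 -0.8 -1.2] open 49.9
shift tool [59.43  0.42 -3.93] len 59.6
rotvec tool first [ 0.     -0.0007  0.0012]
```

View pics/v3.png

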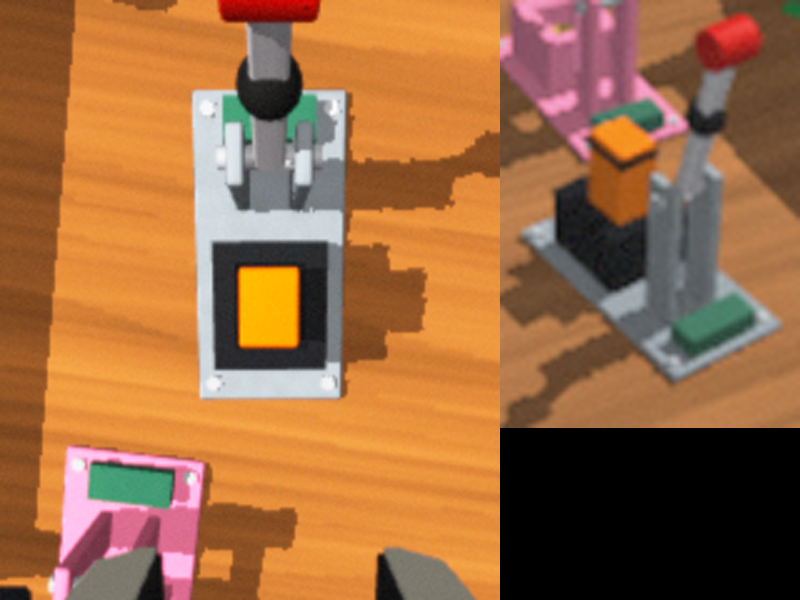

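The cartridge stands upright and centred in the pocket (crop 268,307), at full placing height. The clamp is still open, and the knob lines up with the tool's centre plane at column 258. Now to take the knob: clamp angle about 1.81, knob at (647,55,220).

Emit:
jog_arm(
  plan=[10,0,0,0,0,0,25,0,0,0,0,0,30,0,0,0,0,0,30,0,0,0,0,0,30,0,0,0,0,0,18,0,0,0,0,0,10.4,0,0,0,0,0,0,0,0,0,0,0,0,0,0,0,0,0],
)

```text
time_s: 9.73
ee_pos: [646.1, 55.3, 249.7]
orientation: [0.997, 0.074, -0.001, 0.0]
wrist_force: [0.1, 0.7, 1.0]
opening: 49.7
```

```bash
python3 - <<'E'
from h import *
goto([646.9,55,201],8.4)
im,c=grab('wrist','w4'); h=cv2.cvtColor(np.ascontiguousarray(im),cv2.COLOR_RGB2HSV)
m=cv2.inRange(h,(0,150,60),(7,255,255))|cv2.inRange(h,(174,150,60),(180,255,255))
cn=max(cv2.findContours(m,0,2)[0],key=cv2.contourArea); b=cv2.boundingRect(cn); print(b)
for z in (220,233): print(z,plane(c,(b[0],b[1]+b[3]/2),z),plane(c,(b[0]+b[2],b[1]+b[3]/2),z))
cv2.imwrite('pics/v4.png',im[:,:,::-1])
E
```

```text
t 9.73 at [646.1  55.3 249.7] F [0.1 0.7 1. ] open 49.7
shift tool [ 0.89  0.44 48.7 ] len 48.7
rotvec tool first [-0.0001  0.0023  0.0014]
(239, 184, 37, 33)
220 [644.72242607  69.88742608 220.        ] [649.11678293  40.28481007 220.        ]
233 [648.49567871  69.62841262 233.        ] [652.64614907  41.66873978 233.        ]
```

View pics/v4.png

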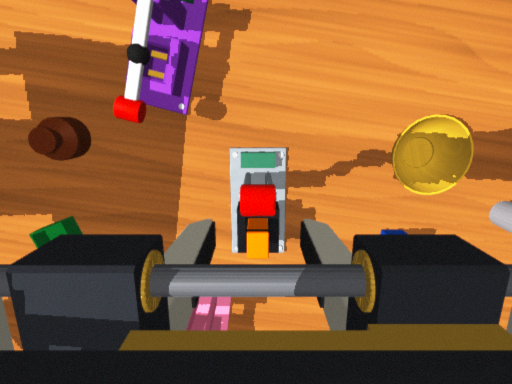

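The knob is at (257,200), which casts to (647,55,220), as predicted, and it is centred between the fingers. Descend and close lightly.

Emit:
jog_arm(
  plan=[0,0,15,0,0,0,0,0,20,0,0,0,0,0,11,0,0,0,0,0,3,0,0,0,0,0,0,0,0,0,0,0,0,0,0,0],
)

```text
time_s: 10.28
ee_pos: [646.5, 55.2, 202.8]
orientation: [0.997, 0.074, 0.0, 0.0]
wrist_force: [0.5, -0.6, 0.5]
opening: 50.0
```

Emit:
jog_arm(
  plan=[0,0,0,0,0,0,0,0,0,0,0,0,0,0,0,0,0,0,0,0,0,0,0,0,0,0,0,0,0,0,0,0,0,0,0,0],
  claw=0,
  grip_force=10,
)

```text
time_s: 10.78
ee_pos: [646.5, 55.3, 202.2]
orientation: [0.997, 0.074, 0.0, -0.0]
wrist_force: [0.2, -0.5, 0.2]
opening: 14.7
```

```bash
python3 - <<'E'
from h import *
goto([646.9,55,201],8.4)
th=np.array([1.806,1.74,1.65,1.55,1.45,1.35,1.25,1.15,1.05,.95,.85,.75,.65,.57,.50,.44,.40,.36,.33])
X=-125*np.cos(th);Z=125*np.sin(th)
print(np.c_[np.diff(X),-np.diff(Z)].round(1).tolist())
E
```

```text
t 10.78 at [646.5  55.3 202.2] F [ 0.2 -0.5  0.2] open 14.7
shift tool [0.35 0.3  1.2 ] len 1.3
rotvec tool first [-0.     -0.0001  0.0012]
[[-8.1, -1.7], [-11.2, -1.4], [-12.5, -0.4], [-12.5, 0.9], [-12.3, 2.1], [-12.0, 3.3], [-11.6, 4.5], [-11.1, 5.7], [-10.5, 6.8], [-9.8, 7.8], [-9.0, 8.7], [-8.0, 9.6], [-5.7, 8.2], [-4.5, 7.5], [-3.4, 6.7], [-2.0, 4.6], [-1.9, 4.6], [-1.3, 3.5]]
```

Opening 14.7 mm isn't the knob's 28 mm, so I'll look before moving.

```bash
python3 - <<'E'
from h import *
im,c=grab('wrist','w5'); a,cs=grab('scene','s5'); print(r.sense()['opening'])
A=cv2.resize(im[150:300,157:357],(480,360),interpolation=2); B=cv2.resize(a[120:240,230:337],(320,360),interpolation=2)
cv2.imwrite('pics/v5.png',np.hstack([A,B])[:,:,::-1])
E
```

```text
6.692326461280943
```

View pics/v5.png

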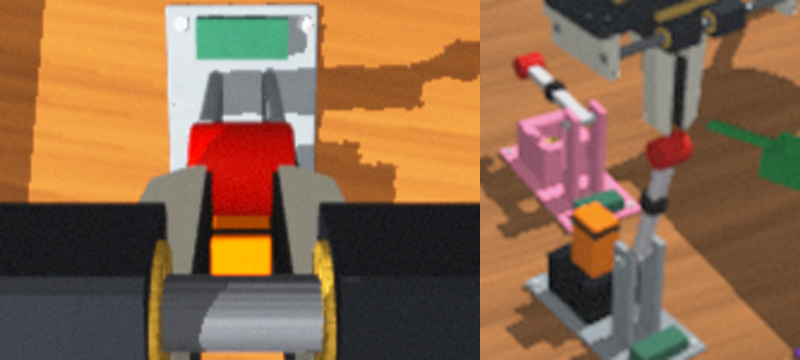

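The fingers closed on nothing (6.7 mm and still closing). The knob sits beside or below them. I'll triangulate it across all views.

```bash
python3 - <<'E'
from h import *
def knob(f,roi):
    im,c=load(f); h=cv2.cvtColor(np.ascontiguousarray(im),cv2.COLOR_RGB2HSV)
    m=cv2.inRange(h,(0,150,50),(7,255,255))|cv2.inRange(h,(173,150,50),(180,255,255)); k=np.zeros_like(m);x0,x1,y0,y1=roi;k[y0:y1,x0:x1]=m[y0:y1,x0:x1]
    b=cv2.boundingRect(k); return c,np.array([b[0]+b[2]/2-.5,b[1]+b[3]/2-.5]),b
def tri(L):
    A=[];B=[]
    for c,u,_ in L:
        o=plane(c,u,0);o2=plane(c,u,300);d=(o2-o)/np.linalg.norm(o2-o);M=np.eye(3)-np.outer(d,d);A.append(M);B.append(M@o)
    X=np.linalg.lstsq(np.vstack(A),np.hstack(B),rcond=None)[0]; return X.round(1),[ (proj(c,X)-u).round(1) for c,u,_ in L]
t=knob('t0',(215,245,115,145));s=knob('s3',(275,310,155,185));s5=knob('s5',(275,310,155,185));w=knob('w4',(225,290,175,230));w5=knob('w5',(225,290,190,250))
for k in(t,s,s5,w,w5):print(k[2])
for L in ([t,s],[t,s5],[s,w],[t,w],[t,s,w],[s5,w5]): print(tri(L))
goto([646.9,55,201],8.4)
R=Ro.from_euler('z',8.4,degrees=True).as_matrix()
for n,k in (('s3',s),('w4',w)):
  for p in ([94.2,0,219.6],[100,0,218]): print(n,proj(k[0],np.array([553.8,41.2,0])+R@np.array(p)).round(1),k[1])
E
```

```text
(222, 123, 14, 13)
(285, 163, 17, 13)
(286, 163, 16, 13)
(239, 184, 37, 45)
(235, 201, 45, 45)
(array([646.4,  55.6, 222.4]), [array([-0.1, -0.1]), array([-0.1,  0. ])])
(array([646.7,  56.1, 222.3]), [array([-0.4, -0.2]), array([-0.4,  0.1])])
(array([643.7,  56. , 221.4]), [array([-0.6, -0.2]), array([-1.2, -1.4])])
(array([644.6,  55.1, 227.7]), [array([-0.,  0.]), array([ 0.1, -0. ])])
(array([645.2,  55.4, 223. ]), [array([-0.1,  0.4]), array([-0.5, -0.4]), array([-0.2, -2.4])])
(array([647.2,  55.9, 223.3]), [array([-0.3, -0.1]), array([-0.8, -1. ])])
t 10.88 at [646.5  55.2 202.1] F [-0.2 -0.2  0.4] open 6.7
shift tool [0.39 0.31 1.09] len 1.2
rotvec tool first [-0.      0.0001  0.0013]
s3 [292.7 170.2] [293. 169.]
s3 [294.2 171.9] [293. 169.]
w4 [257.7 200.3] [257. 206.]
w4 [257.7 192.9] [257. 206.]
```

Three views agree that the knob is at (646.5,55.5,222), and the fingers ended just above it. In both this scene picture and the earlier placing picture, the visible fingertips sit about 25–30 mm short of the reported TCP. So I open, go lower and retry; the opening reading will tell.

Emit:
jog_arm(
  plan=[0,0,-5,0,0,0,0,0,0,0,0,0,0,0,0,0,0,0,0,0,0,0,0,0,0,0,0,0,0,0,0,0,0,0,0,0,0,0,0,0,0,0],
  claw=56,
)

```text
time_s: 11.47
ee_pos: [646.4, 55.2, 207.0]
orientation: [0.997, 0.074, -0.0, -0.0]
wrist_force: [-0.0, -0.4, 0.2]
opening: 48.7
```

Emit:
jog_arm(
  plan=[0,0,6,0,0,0,0,0,6,0,0,0,0,0,6,0,0,0,0,0,4,0,0,0,0,0,0,0,0,0,0,0,0,0,0,0],
)

```text
time_s: 11.97
ee_pos: [646.2, 55.2, 184.6]
orientation: [0.997, 0.074, -0.0, 0.0]
wrist_force: [0.3, 0.2, 0.1]
opening: 56.1
```

Emit:
jog_arm(
  plan=[0,0,0,0,0,0,0,0,0,0,0,0,0,0,0,0,0,0,0,0,0,0,0,0,0,0,0,0,0,0,0,0,0,0,0,0],
  claw=0,
)

```text
time_s: 12.47
ee_pos: [646.5, 55.4, 185.3]
orientation: [0.997, 0.074, 0.0, -0.0]
wrist_force: [-0.5, 1.5, 0.8]
opening: 28.3
```

Emit:
jog_arm(
  plan=[0,0,0,0,0,0,0,0,0,0,0,0],
)

```text
time_s: 12.63
ee_pos: [646.5, 55.4, 185.3]
orientation: [0.997, 0.074, 0.0, -0.0]
wrist_force: [-0.1, 0.5, 1.4]
opening: 27.8
```

Opening 28 mm: the knob is held. Now swing along the arc to about 0.33 rad.

Emit:
jog_arm(
  plan=[-8.1,0,-1.7,0,0,0,-11.2,0,-1.4,0,0,0,-12.5,0,-0.4,0,0,0,-12.5,0,0.9,0,0,0,-12.3,0,2.1,0,0,0,-12,0,3.3,0,0,0,-11.6,0,4.5,0,0,0,-11.1,0,5.7,0,0,0,-10.5,0,6.8,0,0,0,0,0,0,0,0,0],
)

```text
time_s: 13.47
ee_pos: [542.0, 39.4, 164.8]
orientation: [0.997, 0.074, -0.002, 0.0]
wrist_force: [-4.4, 0.0, 4.8]
opening: 27.9
```

Emit:
jog_arm(
  plan=[-9.8,0,7.8,0,0,0,-9,0,8.7,0,0,0,-8,0,9.6,0,0,0,-5.7,0,8.2,0,0,0,-4.5,0,7.5,0,0,0,-3.4,0,6.7,0,0,0,-2,0,4.6,0,0,0,-1.9,0,4.6,0,0,0,-1.3,0,3.5,0,0,0,0,0,0,0,0,0,0,0,0,0,0,0],
)

```text
time_s: 14.38
ee_pos: [498.8, 32.8, 103.6]
orientation: [0.997, 0.074, -0.002, 0.0]
wrist_force: [-5.2, -1.2, 0.2]
opening: 27.6
```

```bash
python3 - <<'E'
from h import *
goto([500,34,100],8.4)
im,c=grab('wrist','w6'); a,cs=grab('scene','s6')
A=cv2.resize(im[100:280,157:357],(480,432),interpolation=2); B=cv2.resize(a[140:275,220:320],(320,432),interpolation=2)
cv2.imwrite('pics/v6.png',np.hstack([A,B])[:,:,::-1])
E
```

```text
t 14.38 at [498.8  32.8 103.6] F [-5.2 -1.2  0.2] open 27.6
shift tool [ 1.33 -0.97  3.61] len 4.0
rotvec tool first [0.0005 0.0036 0.001 ]
```

View pics/v6.png

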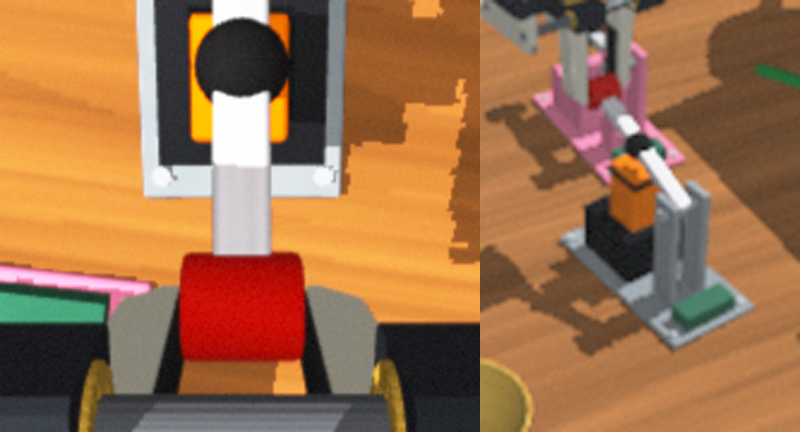

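The clamp is swung down with the pad just above the cartridge top (crop 242,65) and the knob held cleanly. Firm up the grip and press in small steps, watching force.

Emit:
jog_arm(
  plan=[-1,0,2,0,0,0,-0.9,0,3,0,0,0,-0.9,0,3,0,0,0,-0.5,0,2,0,0,0,0,0,0,0,0,0],
  grip_force=10,
)

```text
time_s: 14.9
ee_pos: [496.1, 32.5, 93.7]
orientation: [0.997, 0.074, -0.001, 0.0]
wrist_force: [-4.6, -1.9, 1.0]
opening: 27.9
```

Emit:
jog_arm(
  plan=[0,0,0,0,0,0,0,0,0,0,0,0,-0.3,0,1,0,0,0,-0.3,0,1,0,0,0,0,0,0,0,0,0],
  grip_force=40,
)

```text
time_s: 15.32
ee_pos: [495.6, 32.3, 92.1]
orientation: [0.997, 0.074, -0.001, 0.0]
wrist_force: [-6.1, -1.8, 3.0]
opening: 27.5
```

Emit:
jog_arm(
  plan=[-0.3,0,1,0,0,0,-0.3,0,1,0,0,0,0,0,0,0,0,0],
)

```text
time_s: 15.57
ee_pos: [495.0, 32.2, 90.1]
orientation: [0.997, 0.074, -0.001, 0.0]
wrist_force: [-5.8, -2.5, 3.9]
opening: 27.4
```

Emit:
jog_arm(
  plan=[-0.3,0,1,0,0,0,-0.3,0,1,0,0,0,0,0,0,0,0,0],
)

```text
time_s: 15.82
ee_pos: [494.5, 32.2, 88.1]
orientation: [0.997, 0.074, -0.001, 0.0]
wrist_force: [-5.9, -3.0, 2.0]
opening: 27.6
```

Emit:
jog_arm(
  plan=[-0.8,0,1,0,0,0,-0.5,0,1,0,0,0,0,0,0,0,0,0],
)

```text
time_s: 16.07
ee_pos: [494.1, 32.2, 86.3]
orientation: [0.997, 0.074, -0.0, 0.0]
wrist_force: [-4.2, -2.7, 2.9]
opening: 27.7
```

Emit:
jog_arm(
  plan=[-0.4,0,1,0,0,0,-0.4,0,1,0,0,0,0,0,0,0,0,0],
)

```text
time_s: 16.32
ee_pos: [493.5, 32.1, 84.2]
orientation: [0.997, 0.074, -0.0, 0.0]
wrist_force: [-3.9, -2.8, 3.3]
opening: 27.9
```

Emit:
jog_arm(
  plan=[-0.2,0,1,0,0,0,-0.2,0,1,0,0,0,0,0,0,0,0,0],
)

```text
time_s: 16.57
ee_pos: [493.0, 32.0, 82.1]
orientation: [0.997, 0.074, -0.0, 0.0]
wrist_force: [-3.4, -3.4, 2.6]
opening: 27.6
```

Emit:
jog_arm(
  plan=[-0.2,0,1,0,0,0,-0.2,0,1,0,0,0,0,0,0,0,0,0],
)

```text
time_s: 16.82
ee_pos: [492.6, 31.9, 80.2]
orientation: [0.997, 0.074, -0.0, 0.0]
wrist_force: [-5.1, -2.8, 5.3]
opening: 27.7
```

Emit:
jog_arm(
  plan=[-0.3,0,1,0,0,0,-0.3,0,1,0,0,0,0,0,0,0,0,0],
)

```text
time_s: 17.07
ee_pos: [492.3, 31.9, 78.3]
orientation: [0.997, 0.074, 0.0, 0.0]
wrist_force: [-4.0, -3.4, 5.7]
opening: 27.7
```

Emit:
jog_arm(
  plan=[-0.2,0,1,0,0,0,-0.2,0,1,0,0,0,0,0,0,0,0,0],
)

```text
time_s: 17.32
ee_pos: [491.9, 31.8, 76.3]
orientation: [0.997, 0.074, 0.0, 0.0]
wrist_force: [-4.0, -3.4, 5.1]
opening: 28.0
```

Emit:
jog_arm(
  plan=[-0.2,0,1,0,0,0,-0.2,0,1,0,0,0,0,0,0,0,0,0],
)

```text
time_s: 17.57
ee_pos: [491.6, 31.8, 74.3]
orientation: [0.997, 0.074, 0.0, 0.0]
wrist_force: [-3.4, -3.5, 5.0]
opening: 27.6
```

Emit:
jog_arm(
  plan=[-0.1,0,1,0,0,0,-0.1,0,1,0,0,0,0,0,0,0,0,0],
)

```text
time_s: 17.82
ee_pos: [491.2, 31.7, 72.3]
orientation: [0.997, 0.074, 0.0, 0.0]
wrist_force: [-4.8, -3.2, 5.6]
opening: 27.9
```

Emit:
jog_arm(
  plan=[-0.1,0,1,0,0,0,-0.1,0,1,0,0,0,0,0,0,0,0,0],
)

```text
time_s: 18.07
ee_pos: [490.9, 31.7, 70.3]
orientation: [0.997, 0.074, -0.0, 0.0]
wrist_force: [-4.1, -3.5, 5.5]
opening: 27.9
```

Emit:
jog_arm(
  plan=[-0.1,0,1,0,0,0,-0.1,0,1,0,0,0,0,0,0,0,0,0],
)

```text
time_s: 18.32
ee_pos: [490.7, 31.6, 68.2]
orientation: [0.997, 0.074, -0.0, 0.0]
wrist_force: [-4.9, -2.4, 5.0]
opening: 27.7
```

Emit:
jog_arm(
  plan=[0,0,1,0,0,0,0,0,1,0,0,0,0,0,0,0,0,0],
)

```text
time_s: 18.57
ee_pos: [490.5, 31.6, 66.2]
orientation: [0.997, 0.074, -0.0, 0.0]
wrist_force: [-5.2, -3.9, 6.1]
opening: 27.6
```

Emit:
jog_arm(
  plan=[0,0,1,0,0,0,0,0,0.5,0,0,0,0,0,0,0,0,0],
)

```text
time_s: 18.82
ee_pos: [490.3, 31.6, 64.7]
orientation: [0.997, 0.074, -0.0, 0.0]
wrist_force: [-4.6, -4.2, 5.4]
opening: 27.4
```

Emit:
jog_arm(
  plan=[0,0,1,0,0,0,0,0,0.5,0,0,0,0,0,0,0,0,0],
)

```text
time_s: 19.07
ee_pos: [490.2, 31.6, 63.2]
orientation: [0.997, 0.074, -0.001, 0.0]
wrist_force: [-5.9, -3.9, 5.2]
opening: 27.6
```

Emit:
jog_arm(
  plan=[0,0,1,0,0,0,0,0,0.5,0,0,0,0,0,0,0,0,0],
)

```text
time_s: 19.32
ee_pos: [490.1, 31.5, 61.6]
orientation: [0.997, 0.074, -0.001, 0.0]
wrist_force: [-5.4, -3.1, 5.9]
opening: 27.8
```

Emit:
jog_arm(
  plan=[0,0,1,0,0,0,0,0,0.5,0,0,0,0,0,0,0,0,0],
)

```text
time_s: 19.57
ee_pos: [490.0, 31.5, 60.1]
orientation: [0.997, 0.074, -0.001, 0.0]
wrist_force: [-6.8, -2.9, 5.6]
opening: 27.9
```

Emit:
jog_arm(
  plan=[0,0,1,0,0,0,0,0,0.5,0,0,0,0,0,0,0,0,0],
)

```text
time_s: 19.82
ee_pos: [490.0, 31.5, 58.6]
orientation: [0.997, 0.074, -0.001, 0.0]
wrist_force: [-5.2, -3.4, 5.6]
opening: 27.2
```

Emit:
jog_arm(
  plan=[0,0,1,0,0,0,0,0,0.5,0,0,0,0,0,0,0,0,0],
)

```text
time_s: 20.07
ee_pos: [489.9, 31.5, 57.1]
orientation: [0.997, 0.074, -0.001, 0.0]
wrist_force: [-6.0, -3.5, 4.8]
opening: 27.7
```

Emit:
jog_arm(
  plan=[0,0,1,0,0,0,0,0,0.5,0,0,0,0,0,0,0,0,0],
)

```text
time_s: 20.32
ee_pos: [489.9, 31.5, 55.6]
orientation: [0.997, 0.074, -0.001, 0.0]
wrist_force: [-6.1, -2.6, 4.2]
opening: 27.5
```

Emit:
jog_arm(
  plan=[0.1,0,1,0,0,0,0,0,0.5,0,0,0,0,0,0,0,0,0],
)

```text
time_s: 20.57
ee_pos: [490.0, 31.5, 54.1]
orientation: [0.997, 0.074, -0.001, 0.0]
wrist_force: [-6.5, -3.4, 5.1]
opening: 27.9
```

Emit:
jog_arm(
  plan=[0.1,0,1,0,0,0,0,0,0.5,0,0,0,0,0,0,0,0,0],
)

```text
time_s: 20.82
ee_pos: [489.9, 31.5, 52.6]
orientation: [0.997, 0.074, -0.001, 0.0]
wrist_force: [-5.7, -3.2, 6.2]
opening: 27.5
```

Emit:
jog_arm(
  plan=[0.1,0,1,0,0,0,0,0,0.5,0,0,0,0,0,0,0,0,0],
)

```text
time_s: 21.07
ee_pos: [490.0, 31.6, 51.0]
orientation: [0.997, 0.074, -0.001, 0.0]
wrist_force: [-6.3, -3.6, 5.0]
opening: 27.7
```

Emit:
jog_arm(
  plan=[0.1,0,1,0,0,0,0,0,0.5,0,0,0,0,0,0,0,0,0],
)

```text
time_s: 21.32
ee_pos: [490.0, 31.6, 49.5]
orientation: [0.997, 0.074, -0.001, 0.0]
wrist_force: [-6.5, -2.3, 6.0]
opening: 27.9
```

```bash
python3 - <<'E'
from h import *
goto([490,31,50],8.4)
R=Ro.from_euler('z',8.4,degrees=True).as_matrix(); W=lambda p:np.array([553.8,41.2,0])+R@np.array(p,float)
im,c=grab('wrist','w7'); a,cs=grab('scene','s7')
h=cv2.cvtColor(im,cv2.COLOR_RGB2HSV); m=cv2.inRange(h,(0,150,50),(7,255,255))|cv2.inRange(h,(173,150,50),(180,255,255)); k=np.zeros_like(m);k[180:270,215:300]=m[180:270,215:300]; print('wrist knob',cv2.boundingRect(k))
for f in('w4','w5','w6'):
    i2,_=load(f);h2=cv2.cvtColor(np.ascontiguousarray(i2),cv2.COLOR_RGB2HSV); m=cv2.inRange(h2,(0,150,50),(7,255,255))|cv2.inRange(h2,(173,150,50),(180,255,255)); k=np.zeros_like(m);k[180:270,215:300]=m[180:270,215:300]; print(f,cv2.boundingRect(k))
A=cv2.resize(im[100:280,157:357],(480,432),interpolation=2); B=cv2.resize(a[140:275,220:320],(320,432),interpolation=2)
cv2.imwrite('pics/v7.png',np.hstack([A,B])[:,:,::-1])
# orange side column heights in scene: visible orange extent along cartridge +x face
for f in ('s3','s6','s7'):
    i2,_=load(f);h2=cv2.cvtColor(np.ascontiguousarray(i2),cv2.COLOR_RGB2HSV);k=np.zeros(h2.shape[:2],np.uint8);k[170:230,250:290]=cv2.inRange(h2,(5,190,90),(22,255,255))[170:230,250:290]
    n,l,st,_=cv2.connectedComponentsWithStats(k);print(f,[s.tolist() for s in st[1:] if s[4]>8])
for z in (100,88,78,50): print(z,proj(cs,W([18,-14,z])).round(1),proj(cs,W([-18,-14,z])).round(1))
E
```

```text
t 21.32 at [490.   31.6  49.5] F [-6.5 -2.3  6. ] open 27.9
shift tool [-0.12  0.54 -0.46] len 0.7
rotvec tool first [0.0005 0.0021 0.0009]
wrist knob (230, 210, 55, 46)
w4 (239, 184, 37, 55)
w5 (235, 201, 45, 45)
w6 (220, 205, 65, 46)
s3 [[261, 188, 15, 10, 93], [261, 195, 15, 17, 166]]
s6 [[262, 188, 11, 10, 65], [261, 196, 14, 16, 156]]
s7 [[262, 195, 10, 8, 38], [261, 199, 13, 13, 103]]
100 [267.9 196.9] [260.  190.3]
88 [267.8 200.5] [260.  193.9]
78 [267.7 203.5] [260.  196.8]
50 [267.6 211.6] [260.  204.8]
```

The scene mask shows the cartridge top down by about 7 px (roughly 20 mm), so the clamp is driving it and the knob isn't slipping. The stop must be close.

Emit:
jog_arm(
  plan=[0,0,0.8,0,0,0,0,0,0,0,0,0],
)

```text
time_s: 21.58
ee_pos: [490.1, 31.5, 48.8]
orientation: [0.997, 0.074, -0.001, 0.0]
wrist_force: [-5.3, -3.4, 5.0]
opening: 28.0
```

Emit:
jog_arm(
  plan=[0,0,0.8,0,0,0,0,0,0,0,0,0],
)

```text
time_s: 21.75
ee_pos: [490.1, 31.5, 48.0]
orientation: [0.997, 0.074, -0.001, 0.0]
wrist_force: [-6.2, -2.7, 5.2]
opening: 27.9
```

Emit:
jog_arm(
  plan=[0.1,0,0.8,0,0,0,0,0,0,0,0,0],
)

```text
time_s: 21.92
ee_pos: [490.2, 31.6, 47.1]
orientation: [0.997, 0.074, -0.001, 0.0]
wrist_force: [-6.5, -2.7, 4.8]
opening: 27.8
```

Emit:
jog_arm(
  plan=[0.1,0,0.8,0,0,0,0,0,0,0,0,0],
)

```text
time_s: 22.08
ee_pos: [490.2, 31.6, 46.3]
orientation: [0.997, 0.074, -0.001, 0.0]
wrist_force: [-7.0, -2.4, 5.2]
opening: 27.5
```

Still no stop, and the wrist view's knob size hints at possible slip in the fingers. I'll check numerically.

```bash
python3 - <<'E'
from h import *
R=Ro.from_euler('z',8.4,degrees=True).as_matrix(); W=lambda p:np.array([553.8,41.2,0])+R@np.array(p,float)
K=lambda th:W([65-125*np.cos(th),0,98+125*np.sin(th)])
im,c=grab('wrist','w8'); a,cs=grab('scene','s8')
for f in('s6','s7','s8'):
    i,_=load(f);h=cv2.cvtColor(np.ascontiguousarray(i),cv2.COLOR_RGB2HSV);m=cv2.inRange(h,(0,150,40),(7,255,255))|cv2.inRange(h,(173,150,40),(180,255,255));k=np.zeros_like(m);k[150:200,235:280]=m[150:200,235:280];print(f,cv2.boundingRect(k),cv2.countNonZero(k))
for th in(.33,.2,.1,0,-.1,-.15): print(th,'scene knob',proj(cs,K(th)).round(1),'wrist8',proj(c,K(th)).round(1),'w8 width', [proj(c,K(th)+R@np.array([0,s,0])).round(1)[0] for s in(14,-14)],'pad bot scene',proj(cs,W([65-65*np.cos(th)-0*np.sin(th),0,98+65*np.sin(th)])).round(1))
for f in('w6','w7','w8'):
    i,cc=load(f);h=cv2.cvtColor(np.ascontiguousarray(i),cv2.COLOR_RGB2HSV);m=cv2.inRange(h,(0,200,60),(4,255,255))|cv2.inRange(h,(173,150,60),(180,255,255))
    for row in (208,214,220,226,232,240,246,252,258): x=np.where(m[row,215:300])[0]; print(f,row,(x.min()+215,x.max()+215) if len(x) else None,end=' ')
    print()
B=cv2.resize(a[140:230,215:315],(400,360),interpolation=2);A=cv2.resize(im[100:280,157:357],(400,360),interpolation=2)
cv2.imwrite('pics/v8.png',np.hstack([A,B])[:,:,::-1])
E
```

```text
s6 (254, 162, 10, 12) 74
s7 (253, 176, 8, 11) 50
s8 (253, 177, 8, 11) 50
0.33 scene knob [256.8 170.8] wrist8 [256.6 258. ] w8 width [np.float64(222.3), np.float64(291.0)] pad bot scene [269.  186.6]
0.2 scene knob [255.9 174.9] wrist8 [256.7 250.9] w8 width [np.float64(226.3), np.float64(287.0)] pad bot scene [268.5 188.7]
0.1 scene knob [255.6 178.3] wrist8 [256.7 243.6] w8 width [np.float64(228.8), np.float64(284.5)] pad bot scene [268.2 190.5]
0 scene knob [255.4 181.9] wrist8 [256.7 235.2] w8 width [np.float64(230.9), np.float64(282.4)] pad bot scene [268.1 192.4]
-0.1 scene knob [255.6 185.6] wrist8 [256.7 226. ] w8 width [np.float64(232.7), np.float64(280.7)] pad bot scene [268.2 194.4]
-0.15 scene knob [255.8 187.5] wrist8 [256.7 221.1] w8 width [np.float64(233.5), np.float64(279.9)] pad bot scene [268.2 195.4]
w6 208 (np.int64(234), np.int64(281)) w6 214 (np.int64(233), np.int64(282)) w6 220 (np.int64(232), np.int64(283)) w6 226 (np.int64(232), np.int64(283)) w6 232 (np.int64(231), np.int64(283)) w6 240 (np.int64(232), np.int64(283)) w6 246 (np.int64(232), np.int64(282)) w6 252 None w6 258 None 
w7 208 None w7 214 (np.int64(233), np.int64(282)) w7 220 (np.int64(232), np.int64(283)) w7 226 (np.int64(231), np.int64(284)) w7 232 (np.int64(231), np.int64(284)) w7 240 (np.int64(231), np.int64(284)) w7 246 (np.int64(231), np.int64(284)) w7 252 (np.int64(232), np.int64(283)) w7 258 None 
w8 208 None w8 214 (np.int64(233), np.int64(282)) w8 220 (np.int64(232), np.int64(283)) w8 226 (np.int64(231), np.int64(284)) w8 232 (np.int64(231), np.int64(284)) w8 240 (np.int64(231), np.int64(284)) w8 246 (np.int64(231), np.int64(284)) w8 252 (np.int64(232), np.int64(283)) w8 258 None
```

View pics/v8.png

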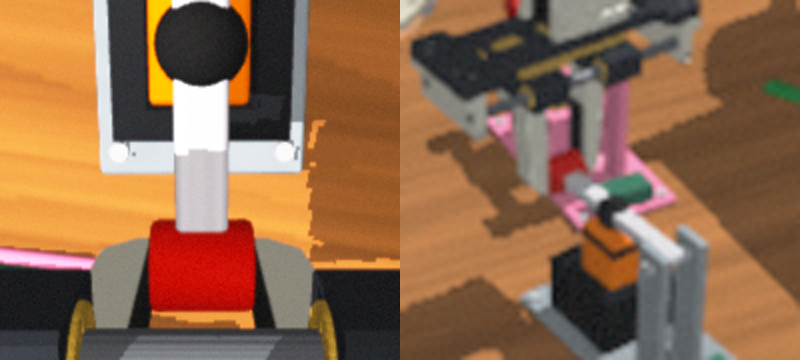

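The picture shows the pad on the cartridge and the cartridge still proud. The knob sits identically in the fingers in the last two wrist views, so it isn't slipping now. From the knob's row the clamp angle is about 0, inside the home range but not at its end, so I carry on in small steps.

Emit:
jog_arm(
  plan=[0.1,0,1,0,0,0,0,0,0,0,0,0],
)

```text
time_s: 22.35
ee_pos: [490.2, 31.6, 45.3]
orientation: [0.997, 0.074, -0.001, 0.0]
wrist_force: [-6.5, -3.6, 4.4]
opening: 27.7
```

Emit:
jog_arm(
  plan=[0.1,0,1,0,0,0,0,0,0,0,0,0],
)

```text
time_s: 22.52
ee_pos: [490.4, 31.6, 44.4]
orientation: [0.997, 0.074, -0.001, 0.0]
wrist_force: [-6.6, -3.2, 6.4]
opening: 27.7
```

Emit:
jog_arm(
  plan=[0.1,0,1,0,0,0,0,0,0,0,0,0],
)

```text
time_s: 22.68
ee_pos: [490.4, 31.6, 43.6]
orientation: [0.997, 0.074, -0.001, 0.0]
wrist_force: [-7.8, -3.2, 12.4]
opening: 27.8
```

Emit:
jog_arm(
  plan=[0.1,0,1,0,0,0,0,0,0,0,0,0],
)

```text
time_s: 22.85
ee_pos: [490.6, 31.6, 43.0]
orientation: [0.997, 0.074, -0.001, 0.0]
wrist_force: [-8.8, -4.3, 18.5]
opening: 28.1
```

Force jumps 6 → 12 → 18.5 N over 2 mm: it has bottomed out solidly. Confirm briefly, ease the load, release.

Emit:
jog_arm(
  plan=[0,0,0,0,0,0,0,0,0,0,0,0,0,0,0,0,0,0],
)

```text
time_s: 23.1
ee_pos: [490.5, 31.6, 43.0]
orientation: [0.997, 0.074, -0.001, 0.0]
wrist_force: [-8.3, -3.4, 17.0]
opening: 27.6
```

Emit:
jog_arm(
  plan=[0,0,-0.7,0,0,0,0,0,-0.7,0,0,0,0,0,0,0,0,0],
)

```text
time_s: 23.35
ee_pos: [490.5, 31.6, 43.9]
orientation: [0.997, 0.074, -0.001, 0.0]
wrist_force: [-5.9, -3.1, 7.3]
opening: 27.8
```

Emit:
jog_arm(
  plan=[0,0,0,0,0,0,0,0,0,0,0,0,0,0,0,0,0,0,0,0,0,0,0,0,0,0,0,0,0,0,0,0,0,0,0,0],
  claw=56,
)

```text
time_s: 23.85
ee_pos: [492.1, 32.4, 43.8]
orientation: [0.997, 0.074, 0.0, -0.0]
wrist_force: [0.0, 0.2, 0.1]
opening: 55.7
```

Emit:
jog_arm(
  plan=[0,0,-10,0,0,0,0,0,-20,0,0,0,0,0,-30,0,0,0,0,0,-30,0,0,0,0,0,-30,0,0,0,0,0,-30,0,0,0,0,0,-15,0,0,0,0,0,0,0,0,0,0,0,0,0,0,0],
)

```text
time_s: 24.6
ee_pos: [492.1, 32.2, 210.0]
orientation: [0.997, 0.074, 0.001, -0.0]
wrist_force: [-0.3, 0.5, 0.2]
opening: 55.7
```

```bash
python3 - <<'E'
from h import *
goto([490,31,200],8.4)
R=Ro.from_euler('z',8.4,degrees=True).as_matrix(); W=lambda p:np.array([553.8,41.2,0])+R@np.array(p,float)
K=lambda th:W([65-125*np.cos(th),0,98+125*np.sin(th)])
im,c=grab('wrist','w9'); a,cs=grab('scene','s9')
def red(i,x0,x1,y0,y1):
    h=cv2.cvtColor(np.ascontiguousarray(i),cv2.COLOR_RGB2HSV);m=cv2.inRange(h,(0,170,40),(5,255,255))|cv2.inRange(h,(173,150,40),(180,255,255));k=np.zeros_like(m);k[y0:y1,x0:x1]=m[y0:y1,x0:x1];return cv2.boundingRect(k)
print('scene',red(a,235,280,150,205),'wrist',red(im,215,300,170,262))
for th in(.2,.05,0,-.05,-.1): print(th,proj(cs,K(th)).round(1),proj(c,K(th)).round(1))
h=cv2.cvtColor(a,cv2.COLOR_RGB2HSV);k=np.zeros(h.shape[:2],np.uint8);k[170:230,250:290]=cv2.inRange(h,(5,190,90),(22,255,255))[170:230,250:290]
n,l,st,_=cv2.connectedComponentsWithStats(k);print([s.tolist() for s in st[1:] if s[4]>8])
i0,_=load('s0'); d=cv2.absdiff(i0,a)
for nm,(u,v) in dict(spent=(136,223),cyl=(132,265),bowl=(212,272),blue=(194,235),brown=(173,204),weight=(371,201),scoop=(337,173)).items(): print(nm,d[v-8:v+8,u-8:u+8].mean().round(1))
E
```

```text
t 24.6 at [492.1  32.2 210. ] F [-0.3  0.5  0.2] open 55.7
shift tool [-2.26  0.85 10.03] len 10.3
rotvec tool first [ 0.0002 -0.0025  0.001 ]
scene (250, 177, 12, 11) wrist (245, 170, 26, 20)
0.2 [255.9 174.9] [257.1 181.1]
0.05 [255.5 180.1] [257.1 179.6]
0 [255.4 181.9] [257.1 178.6]
-0.05 [255.5 183.7] [257.1 177.3]
-0.1 [255.6 185.6] [257.1 175.8]
[[262, 195, 11, 8, 41], [261, 200, 13, 12, 95]]
spent 2.2
cyl 2.8
bowl 2.2
blue 4.6
brown 2.7
weight 3.1
scoop 2.7
```

```bash
python3 -c "
from h import *
print(order.hand_in())"
```

```text
the job is handed in; nothing more can be done
None
```

The orange cartridge is home in the grey cradle with the clamp shut on it. I handed the job in at about 24.7 s; the hand-in reports no verdict.

- **Placing:** I stood the cartridge in the pocket at full placing height and let go. The close picture showed it upright and centred.
- **Clamping:** I swung the clamp over by the red knob and pressed down. The cartridge slid at about 5–6 N on the knob. At the stop the force rose to 12 and then 18.5 N within about 2 mm, and it held at 17 N. That is above the 10–15 N needed to seat it and below the 26 N that would crush it. I then eased off and released the knob.
- **Last checks:** After release, with the hand clear and no wrist force, the knob puts the clamp at about 0 rad, within the home range. The cartridge top had not risen since the press, and the spent cartridge and the other checked items show no change in the scene picture.

**Disagreements:**
- My first grasp of the knob closed on nothing. The visible fingertips sat about 25–30 mm short of the reported tool point. I went lower and the second grasp held.
- The height of the knob relative to the hand disagreed by about 10 mm between views, so it may have slipped a little early in the swing or press. Two wrist views late in the press, just before the stop, showed no slip.

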